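Draw the pour-hole plug from a leaning plaster mould

ROBOT

A 7-joint arm with a two-finger parallel gripper is mounted at the origin on a cart in front of the work surface, level with it; the furniture and walls round the work are solid. World frame = base frame: x ahead of the robot, y to its left, z up, the work surface at z = 0. Lengths are in m, angles in rad, forces in N, time in s.
With the tool pointing down it reaches from about 0.425 to 0.875 m from the base axis. Payload 9.9 kg.
Tool frame: the origin (TCP) lies at the very end of the fingers, on their centre line; the grasp point (between the pads) lies 19 mm behind it (r.tcp_to_grasp is the distance from the TCP to the grasp point, in m); z points along the fingers, y is the line along which they close (so a half turn about z gives the same grasp; the last joint's range is limited). The gripper opens to 85 mm and grips with 20 to 120 N. Pads are 22 mm wide; open, the fingers measure 114 mm over their backs; the gripper's body (76 mm by 85 mm) begins 54 mm behind the grasp point. The pads swing forward as they close: fully open they stand 13 mm farther back than shut.
Start: joints at [-1.431, 0.576, 0.025, 1.437, -0.015, 1.129, -0.057], TCP at [0.15, 0.658, 0.231] pointing down, gripper open.
Joint ranges: [-2.76, 2.76], [-0.34, 2.15], [-1.52, 1.57], [0.19, 2.46], [-1.09, 4.23], [0.17, 1.99], [-2.82, 2.82]. Speed limits (rad/s): [2.22, 2.22, 3.01, 3.01, 3.14, 3.14, 3.14].

INTERFACE

Orientations are given as a unit quaternion [x, y, z, w].
In Python, from cell import r gives the robot as it stands.
- The arm moves only by the tool step_arm, never from a script. Its arguments are lists of equal length, an entry for each row: "travel": the shift along the tool's x, y, z scaled (see below), a list of three; "rotation": the turn, a rotation vector about the tool's x, y, z scaled (see below), a list of three. A call has 1 to 12 rows; each row shifts and turns the commanded pose from where the row before left it, along the tool's axes as they then stand; what a row does not reach is not made up. The controller multiplies each number of a shift by 50 mm and each number of a turn by 0.12 rad. A row lasts 1/10 s, in which the tool goes at most 50 mm and 8.59 degrees, less where a joint would pass 70% of its speed; a pose out of reach is approached as far as the arm can. A call with a number of a shift or a turn outside -1 to 1 is refused whole. A call with a gripper value outside its range is refused whole. "claw" is the opening in per cent of the stroke, from 0 (shut) to 100 (fully open), set as the call begins (left out, the last holds). The fingers move at their own pace and stop on an object; the grip force is fixed at half the most. Time passes only in rows, so rows that do not move let the fingers close. It gives the time, the measured TCP pose, the force, the opening and the grip force at its end, in the units of the state.
- r.observe(): the state, without advancing time (a new reading comes with each control period).
- r.capture(name): name is "scene" or "top"; returns the picture (420x560x3 uint8, red, green, blue); there is no depth.
- r.calibration(name): a dict with "fx", "fy", "cx", "cy" (pixels), "dist" ([k1, k2, p1, p2, k3] as OpenCV has them; the pictures are not rectified), "world_to_cam" (4x4, takes a point from world to camera coordinates). Camera axes: x right, y down, z forward; pixel columns grow to the right and rows downward; lengths in m; the calibration is good to about 2 mm. A picture is of the moment at which its call begins. calibration takes no time and is no camera call.
- r.close_job(): hands the job in; it is judged then, once.
Trained networks look in the newest picture that a camera, given by its name, has taken for a name from the list of things; names that differ only in an ending like _2 or _b are one class to them, and where a whole thing is asked for, a point or a joint stands for the part that bears it (a point fixed in the world has none). Each returns a list of dicts, best first, with "p" (0 to 1); they miss things now and then, are a little off and sometimes report something else, mostly with a low value. They report only what shows in the picture. A call takes as long as a camera call.
- r.cut_out(camera, query): "region" (420x560 bool, what is visible of it) and "at" ([column, row] in pixels, amid what is visible of it).
The state is a dict: "t": time; "joints": joint angles; "qvel": joint speeds; "tau": joint torques, N m; "position": TCP position; "ee_rot": TCP orientation; "contact_force": force on the tool from outside, world axes, zero at the start; "moment": the same for the moment, N m; "opening": opening from 0.0 (shut) to 1.0 (fully open); "gripper_force": force on a finger pad.
Only numpy, scipy, OpenCV 4.12 (cv2) and the standard library are available. Lean on these libraries where they do the work, as an engineer would, in place of code of your own. Each camera call takes 0.05 s, during which the arm holds its last target. There are 200 camera calls.

TASK

The plaster in the leaning mould has set and its pour-hole plug has to come out. Swing the brass turn-button right back, clear of the plug, take the draw key from the tool block, screw it into the brass bush of the plug, and draw the plug straight out along its axis. Stand the plug upright on the round plaster bat with the key still screwed into it, let go, and leave everything else where it is.

Things in the scene. Friction and masses are not known exactly. Their poses are not given: they have to be found in the camera images.
- mould: White plaster block mould, 130x130x85 mm, with a plywood top plate 11 mm thick (130x150), leaning at 25 deg on its stand, fixed. Origin: mid underside; z = axis of the pour hole, out of the sloping face (25 deg from vertical, towards the stand's front); x = up the slope; y = across it, to the left as seen from the front. Hole axis at x=y=0, face at z=96 mm.
- stand: Plywood draining stand that carries the mould, 170x156 mm base, fixed. Origin on the bench under its middle; x points to the high back of the slope, away from where the mould leans; z up.
- turn_button (a joint): Flat brass turn-button across the plug (bar 16 mm wide, top 6 mm over the face); pivot on the face at mould x=0, y=+55 mm. 0 = across the plug, pointing to mould -y; grows clockwise as seen onto the face: its free end swings down the slope, to mould -x at 1.57 rad; stop at 1.75. It stays where it is left; about 2 N at its knob turn it. Above 1.25 it is clear of the plug.
- button_knob (a point): Middle of the upright brass knob on the turn-button's free end: 18 mm diameter, its top 32 mm and this point 20 mm above the sloping face, 73 mm from the pivot, axis parallel to mould z. Pinch it or push it from the side.
- plug: Wooden plug, 84 mm long: round tapered nose (38 mm at the end, 48 mm under the flange), square flange 68x68x10 mm sunk 1 mm below the mould's face, brass bush in its middle. Loose in its hole, about 0.3 kg; the square flange keeps it from turning. Origin: mid end of the nose; z to the flange, parallel to mould z at the start; x parallel to mould x.
- bush_mouth (a point): Middle of the bush's mouth, level with the flange's top, at plug z=84 mm. Round bore about 20 mm with two slots along plug +x and -x, 11 mm wide, reaching 17 mm from the axis: they take the key's lugs. Under the mouth the quick thread runs clockwise (seen onto the face): level and locked from about 50 deg of turn, stop at about 95 deg.
- draw_key: Draw key, 127 mm, upright in the tool block. Origin: tip; z up the shank. Flat wooden grip 64 (x) x 15 (y) x 36 (z) mm, middle at z=109. Collar 40 mm wide, underside at z=22.8. Nose 16 mm, conical tip, two lugs along +x and -x to 15 mm from the axis, 7 mm wide, z=8 to 14. Lugs in the slots, push in till the collar sits on the bush (tip at plug z=61 mm), turn about 80 deg clockwise. 0.16 kg.
- tool_block: Wooden block 60x165x36 mm, fixed, with two 32 mm holes, 30 mm deep, at y=+42.5 and -42.5 mm; draw key and rapping spike stand in either, hanging by their collars on its top. Origin: mid underside.
- rapping_spike: Rapping spike, 80 mm long, in the other hole of the tool block: pointed, no lugs, round steel head 31 mm across, its top 57 mm above the block. Not needed, leave it. Origin: its point; z up.
- bat: Round white plaster bat (disc), 124 mm diameter, 18 mm thick, fixed on the bench. Origin: mid underside; top at z=18 mm.
- wood_wedge: Loose wooden wedge, 94x58x24 mm, lying near the front edge; a bystander. Origin: mid underside.
- plaster_chip: Loose plaster chip, 30x30x11 mm, near the vice; a bystander. Origin: mid underside.
- brush_wide: Loose flat brush, 217 mm long, at the left near the front edge; a bystander. Origin: mid underside.

How it is judged:
By the outcome, as a careful person would: the job done as asked, in the order asked, and still so for the second after the job is handed in, with the robot touching nothing.
It also fails if it takes over 66 s, if anything falls off the work surface, if the arm or the gripper's body presses on something with over 40 N, if the wrist force passes 120 N, or if a joint passes its speed limit or range.

## Working session

There is one attempt and no reset: what is moved stays moved. The work goes in short steps, Python scripts to look and compute and a tool call to move; the robot and the scene stay as the last step left them, time stands still between calls to the robot, and variables do not carry over. Pictures are saved under pics/ and viewed, at most 10 in all, crops included, and the job is handed in when it is done.

Besides the shell and the picture viewer there is one more tool, called after "Request:" as a command line: name --argument value ..., lists and objects as JSON in quotes. step_arm: Moves the arm, as the interface text tells. Shifts and turns lie within -1 to 1; 1 stands for 50 mm of shift or 0.12 rad of turn. Its arguments: {"type":"object","properties":{"travel":{"type":"array"},"rotation":{"type":"array"},"claw":{"type":"number"}},"required":["travel","rotation"]}

```bash
ls; mkdir -p pics; python3 - <<'E'
from cell import r
import cv2,numpy as np
s=r.observe(); print(s['t'],s['position'],s['ee_rot'])
for n in ('scene','top'):
    im=r.capture(n); cv2.imwrite(f'pics/{n}0.png',im[:,:,::-1]); c=r.calibration(n)
    print(n,c['fx'],c['fy'],c['cx'],c['cy'],np.round(c['dist'],4).tolist(),np.round(c['world_to_cam'],3).tolist())
    for q in ('mould','stand','button_knob','plug','bush_mouth','draw_key','tool_block','rapping_spike','bat','turn_button'):
        print(q,[(np.round(d['at']).tolist(),round(d['p'],2),int(d['region'].sum())) for d in r.cut_out(n,q)[:3]])
E
```

```text
pics
0.0 [0.14969529 0.65772924 0.23045381] [ 1.11629015e-01  9.93749613e-01 -8.17366919e-04 -4.44210745e-05]
scene 438.7555182902981 438.7555182902981 278.28678008506876 215.39802588053794 [-0.0266, 0.0, 0.0, 0.0, 0.0] [[0.744, -0.669, 0.014, -0.224], [-0.391, -0.452, -0.802, 0.394], [0.542, 0.591, -0.598, 0.872], [0.0, 0.0, 0.0, 1.0]]
mould [([265.0, 184.0], 0.67, 2112), ([306.0, 264.0], 0.45, 1237)]
stand [([264.0, 192.0], 0.88, 2779)]
button_knob [([259.0, 176.0], 0.47, 223), ([304.0, 263.0], 0.27, 1252)]
plug [([262.0, 174.0], 0.66, 251)]
bush_mouth [([263.0, 178.0], 0.55, 317)]
draw_key [([349.0, 253.0], 0.88, 544)]
tool_block [([367.0, 292.0], 0.83, 1132)]
rapping_spike [([378.0, 289.0], 0.66, 281)]
bat [([304.0, 264.0], 0.79, 1220)]
turn_button [([194.0, 207.0], 0.63, 433), ([258.0, 174.0], 0.47, 193)]
top 396.4120484198395 396.4120484198395 276.1342894620394 208.484247267832 [0.0205, 0.0, 0.0, 0.0, 0.0] [[0.026, -0.999, 0.018, 0.186], [-0.99, -0.028, -0.136, 0.528], [0.136, -0.015, -0.991, 1.01], [0.0, 0.0, 0.0, 1.0]]
mould [([200.0, 172.0], 0.92, 3115), ([372.0, 203.0], 0.56, 1045)]
stand [([198.0, 173.0], 0.93, 3482)]
button_knob [([194.0, 177.0], 0.76, 244)]
plug [([200.0, 170.0], 0.78, 692)]
bush_mouth [([200.0, 173.0], 0.76, 648)]
draw_key [([360.0, 202.0], 0.74, 260), ([371.0, 204.0], 0.59, 1040)]
tool_block [([375.0, 207.0], 0.67, 963)]
rapping_spike [([387.0, 198.0], 0.79, 219), ([198.0, 175.0], 0.31, 3608)]
bat [([305.0, 214.0], 0.84, 1678)]
turn_button [([197.0, 179.0], 0.58, 330)]
```

```bash
python3 - <<'E'
import cv2,numpy as np
a=cv2.imread('pics/top0.png');cv2.imwrite('pics/topc.png',cv2.resize(a[110:260,130:430],(800,400),interpolation=cv2.INTER_CUBIC))
a=cv2.imread('pics/scene0.png');cv2.imwrite('pics/scenec.png',cv2.resize(a[120:345,150:450],(800,600),interpolation=cv2.INTER_CUBIC))
E
```

```text
(no output)
```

View pics/topc.png

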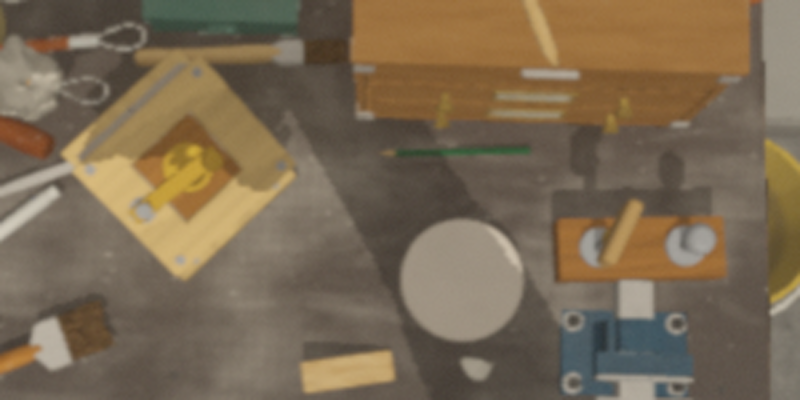

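View pics/scenec.png

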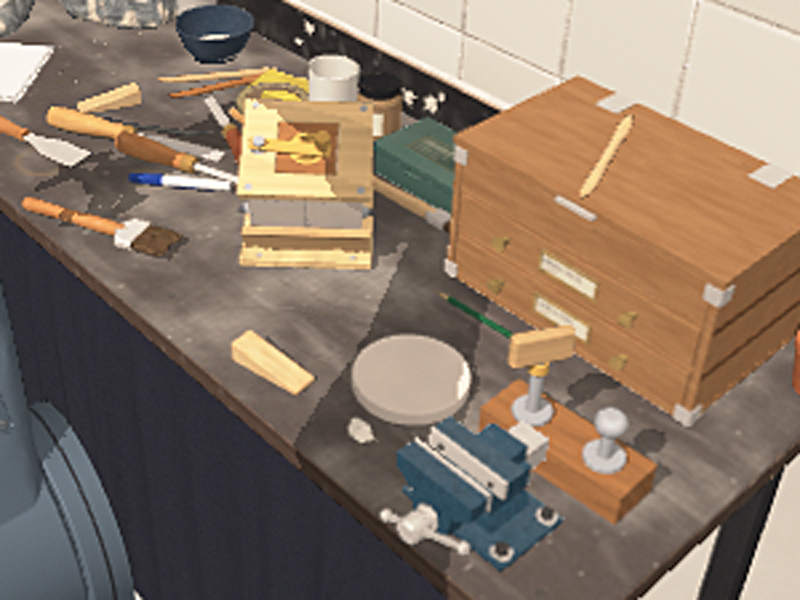

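View pics/scene0.png

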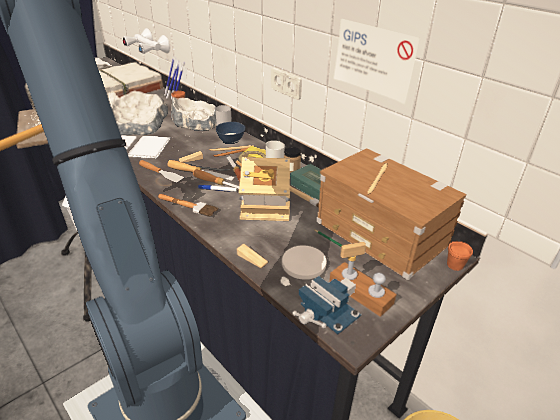

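```bash
python3 - <<'E'
import cv2,numpy as np
t=cv2.imread('pics/top0.png');s=cv2.imread('pics/scene0.png')
def c(im,x,y,w,h,k): 
    o=cv2.resize(im[y:y+h,x:x+w],(w*k,h*k),interpolation=cv2.INTER_CUBIC)
    for i in range(0,w,10): cv2.line(o,(i*k,0),(i*k,4 if i%50 else 8),(0,0,255),1)
    for i in range(0,h,10): cv2.line(o,(0,i*k),(4 if i%50 else 8,i*k),(0,0,255),1)
    return o
A=np.zeros((600,800,3),np.uint8)
A[:600,:400]=0
a=c(t,150,125,100,95,4); b=c(s,235,150,60,75,6)
A[:380,:400]=a; A[:450,400:760]=b
cc=c(t,330,180,80,40,5); A[385:585,:400]=cc
d=c(s,330,230,80,30,5);A[450:600,400:800]=d
cv2.imwrite('pics/col.png',A)
E
```

```text
(no output)
```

View pics/col.png

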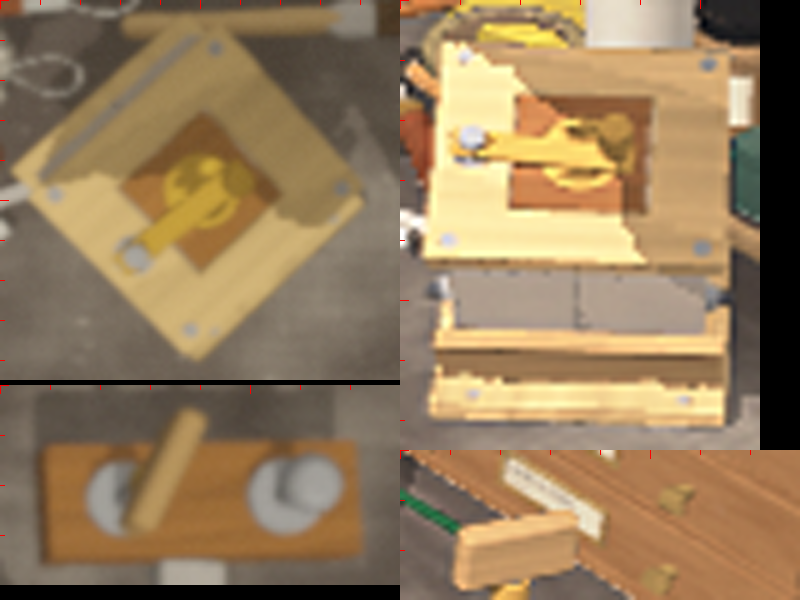

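```bash
cat > h.py <<'E'
import numpy as np,cv2
from scipy.optimize import least_squares
from scipy.spatial.transform import Rotation as Ro
from cell import r
C={n:r.calibration(n) for n in('scene','top')}
def proj(n,P):
    c=C[n];T=np.array(c['world_to_cam']);K=np.array([[c['fx'],0,c['cx']],[0,c['fy'],c['cy']],[0,0,1]])
    return cv2.projectPoints(np.atleast_2d(P).astype(float),cv2.Rodrigues(T[:3,:3])[0],T[:3,3],K,np.array(c['dist'],float))[0][:,0]
def mouldR(yaw):  # yaw: world direction of up-slope x
    return Ro.from_euler('z',yaw).as_matrix()@Ro.from_euler('y',-np.radians(25)).as_matrix()
def px(off,k,pts): return np.array(off)+(np.array(pts,float)+.5)/k-.5
E
python3 - <<'E'
from h import *
top=px((150,125),4,[(120,185),(203,112),(282,192),(203,272),(215,48),(340,187),(190,328),(55,195),(135,257)])
sc=px((235,150),6,[(116,97),(253,98),(246,213),(110,208),(308,64),(303,248),(47,240),(63,57),(72,135)])
# flange order: (+,+),(+,-),(-,-),(-,+); screws: (+,-),(-,-),(-,+),(+,+); pivot
def pts(p):
    R=mouldR(p[3]);a,b=p[4:6];f=34.5e-3
    L=[(f,f,.096),(f,-f,.096),(-f,-f,.096),(-f,f,.096),(a,-b,.096),(-a,-b,.096),(-a,b,.096),(a,b,.096),(0,.055,.102)]
    return np.array(p[:3])+np.array(L)@R.T
f=lambda p:np.r_[(proj('top',pts(p))-top).ravel(),(proj('scene',pts(p))-sc).ravel()]
s=least_squares(f,[.5,.35,.1,.78,.055,.065],loss='soft_l1')
print(np.round(s.x,4));print(np.round(s.fun.reshape(-1,2),1).tolist())
R=mouldR(s.x[3]);o=s.x[:3]
P=lambda *l:(o+R@np.array(l))
print('face',P(0,0,.096),'knob',P(0,-.018,.02+.096))
print('knobtop px top',px((150,125),4,[(238,180)]),proj('top',P(0,-.018,.128)),'scene',px((235,150),6,[(215,128)]),proj('scene',P(0,-.018,.128)))
np.savez('mould.npz',o=o,yaw=s.x[3])
# key: block
bt=px((330,180),5,[(45,442-385),(355,441-385),(360,553-385),(45,562-385)])
def bp(p):
    Rz=Ro.from_euler('z',p[2]).as_matrix();return np.array([p[0],p[1],0])+np.array([(.03,.0825,.036),(.03,-.0825,.036),(-.03,-.0825,.036),(-.03,.0825,.036)])@Rz.T
b=least_squares(lambda p:(proj('top',bp(p))-bt).ravel(),[.5,-.15,0]);print('block',b.x,np.round(b.fun,1))
Rz=Ro.from_euler('z',b.x[2]).as_matrix();h=np.array([b.x[0],b.x[1],0])+Rz@[0,.0425,0];print('hole',h)
print('collar px',proj('top',h+[0,0,.04]),px((330,180),5,[(122,112)]),'spike top',proj('top',h-Rz@[0,.085,0]+[0,0,.093]),px((330,180),5,[(316,100)]))
print('grip top c',proj('top',h+[0,0,.1402]),px((330,180),5,[(171,87)]))
# scene grip corner guesses, scan yaw
for y in (0,.3,.5,.7):
    G=h+np.array([(.032,.0075,.1402),(-.032,.0075,.1402),(-.032,-.0075,.1402),(.032,-.0075,.1402),(-.032,.0075,.1042),(.032,.0075,.1042)])@Ro.from_euler('z',y).as_matrix().T
    print(y,np.round((proj('top',G[:4])-[330,180])*5+[0,385]).tolist(),np.round((proj('scene',G)-[330,230])*5+[400,450]).tolist())
E
```

```text
[0.6177 0.4145 0.0534 0.8068 0.0556 0.0631]
[[-0.5, 0.8], [0.3, -0.9], [0.3, 0.3], [-0.7, 0.0], [-0.1, 0.1], [0.2, -0.1], [-0.1, 0.4], [0.1, 0.1], [-0.0, -0.3], [0.3, -0.6], [-0.2, -0.2], [0.1, -0.4], [-0.1, -0.2], [0.1, 0.2], [-0.0, 0.1], [0.4, 0.2], [0.3, 0.2], [0.1, 1.1]]
face [0.58961059 0.38522691 0.14041346] knob [0.59676082 0.36667113 0.15853962]
knobtop px top [[209.125 169.625]] [[207.69541119 168.26535458]] scene [[270.41666667 170.91666667]] [[270.55675354 169.00217426]]
block [ 0.5454776  -0.04700571  0.04147701] [-0.3  0.7 -0.3  0.1  0.   0.1  0.5 -0.9]
hole [ 0.54371533 -0.00454226  0.        ]
collar px [[354.14813675 202.43339977]] [[354. 202.]] spike top [[392.56074833 198.80861651]] [[392.8 199.6]]
grip top c [[363.12541746 196.07790121]] [[363.8 197. ]]
0 [[150.0, 399.0], [150.0, 531.0], [182.0, 532.0], [181.0, 400.0]] [[547.0, 486.0], [463.0, 541.0], [486.0, 556.0], [571.0, 500.0], [455.0, 596.0], [538.0, 540.0]]
0.3 [[131.0, 406.0], [171.0, 534.0], [201.0, 525.0], [161.0, 398.0]] [[529.0, 480.0], [477.0, 551.0], [506.0, 562.0], [556.0, 490.0], [469.0, 606.0], [520.0, 534.0]]
0.5 [[120.0, 414.0], [184.0, 532.0], [212.0, 518.0], [147.0, 400.0]] [[516.0, 478.0], [489.0, 557.0], [519.0, 564.0], [545.0, 485.0], [481.0, 612.0], [507.0, 532.0]]
0.7 [[110.0, 423.0], [197.0, 527.0], [221.0, 508.0], [134.0, 404.0]] [[503.0, 478.0], [502.0, 561.0], [533.0, 564.0], [532.0, 481.0], [493.0, 616.0], [495.0, 532.0]]
```

```bash
python3 - <<'E'
from h import *
h=np.array([.5437,-.0045,0])
for y in (-.3,-.38,-.45,-.52):
    G=h+np.array([(.032,.0075,.1402),(-.032,.0075,.1402),(-.032,-.0075,.1402),(.032,-.0075,.1402),(-.032,-.0075,.1042),(.032,-.0075,.1042),(-.032,.0075,.1042)])@Ro.from_euler('z',y).as_matrix().T
    print(y,np.round((proj('top',G)-[330,180])*5+[0,385]).tolist(),np.round((proj('scene',G)-[330,230])*5+[400,450]).tolist())
m=np.load('mould.npz');o=m['o'];R=mouldR(m['yaw'])
s=r.observe();Rt=Ro.from_quat(s['ee_rot'])
# knob grasp pose: tool z=-mz, tool y=± mx
for sg in (1,-1):
    z=-R[:,2];y=sg*R[:,0];x=np.cross(y,z);Q=Ro.from_matrix(np.c_[x,y,z])
    print(sg,'rotvec tool',(Rt.inv()*Q).as_rotvec())
    k=o+R@[0,-.018,.096+.020];tcp=k+z*.012
    print('tcp',tcp,'above60',tcp-z*.06)
print(s['position'],s['joints'],s['t'])
E
```

```text
-0.3 [[170.0, 398.0], [131.0, 523.0], [161.0, 533.0], [200.0, 408.0], [144.0, 543.0], [182.0, 422.0], [115.0, 533.0]] [[563.0, 495.0], [454.0, 528.0], [470.0, 547.0], [580.0, 512.0], [462.0, 602.0], [571.0, 567.0], [447.0, 583.0]]
-0.38 [[176.0, 399.0], [126.0, 520.0], [155.0, 533.0], [205.0, 411.0], [139.0, 542.0], [186.0, 425.0], [110.0, 530.0]] [[567.0, 497.0], [452.0, 525.0], [466.0, 544.0], [582.0, 516.0], [459.0, 599.0], [572.0, 570.0], [445.0, 579.0]]
-0.45 [[180.0, 400.0], [122.0, 517.0], [151.0, 532.0], [209.0, 414.0], [134.0, 541.0], [190.0, 428.0], [107.0, 528.0]] [[570.0, 500.0], [451.0, 522.0], [463.0, 541.0], [583.0, 519.0], [456.0, 596.0], [573.0, 573.0], [444.0, 576.0]]
-0.52 [[185.0, 401.0], [119.0, 514.0], [146.0, 530.0], [212.0, 417.0], [129.0, 540.0], [193.0, 431.0], [103.0, 524.0]] [[573.0, 502.0], [451.0, 519.0], [461.0, 538.0], [584.0, 522.0], [453.0, 593.0], [574.0, 576.0], [444.0, 573.0]]
1 rotvec tool [-0.42558908 -0.11787296  0.53152239]
tcp [0.60026923 0.37033315 0.14766392] above60 [0.58272716 0.35202309 0.20204239]
-1 rotvec tool [ 0.15644345 -0.56485072 -2.54795876]
tcp [0.60026923 0.37033315 0.14766392] above60 [0.58272716 0.35202309 0.20204239]
[0.14978695 0.65819703 0.23129754] [-1.43080845  0.57570356  0.02489613  1.43706834 -0.01502541  1.1289819
 -0.05647147] 1.1
```

```bash
cat >> h.py <<'E'
m=np.load('mould.npz');MO=m['o'];MR=mouldR(m['yaw'])
def mpose(pos,ang=0.,sg=1):  # tcp at mould coords pos (m); tool y = sg*mould x turned clockwise by ang about tool z
    z=-MR[:,2];y=sg*MR[:,0];x=np.cross(y,z)
    return MO+MR@np.array(pos),Ro.from_matrix(np.c_[x,y,z])*Ro.from_euler('z',ang)
def plan(p,Q,n,p0=None,Q0=None):
    if p0 is None: s=r.observe();p0=np.array(s['position']);Q0=Ro.from_quat(s['ee_rot'])
    rel=Q0.inv()*Q;w=rel.as_rotvec()/n;Rr=Ro.from_rotvec(w).as_matrix()
    S=sum(np.linalg.matrix_power(Rr,k) for k in range(n))
    t=np.linalg.solve(S,Q0.inv().apply(np.array(p)-p0))
    print('n',n,'travel',np.round(t/.05,3).tolist(),'rot',np.round(w/.12,3).tolist(),'|mm|',round(np.linalg.norm(t)*1e3,1))
    q=np.array(p0);A=Q0.as_matrix();zs=[]
    for k in range(n): q=q+A@t;A=A@Rr;zs.append(q.round(3).tolist())
    print('mid',zs[n//2],'end',zs[-1]);return p,Q
def mcoord(p,Q):
    x=MR.T@(np.array(p)-MO);R=MR.T@Q.as_matrix();return np.round(x*1e3,1),'y dir deg',round(np.degrees(np.arctan2(R[1,1],R[0,1])),1),'tilt deg',round(np.degrees(np.arccos(-R[2,2])),2)
E
python3 - <<'E'
from h import *
p,Q=mpose((0,-.018,.096+.11)); print(p)
plan(p,Q,24)
E
```

```text
[0.57044772 0.33920605 0.24010732]
n 24 travel [-0.439, -0.073, -0.014] rot [-0.148, -0.041, 0.185] |mm| 22.3
mid [0.399, 0.514, 0.241] end [0.57, 0.339, 0.24]
```

Request:
step_arm --travel '[[-0.44,-0.07,-0.02],[-0.44,-0.07,-0.02],[-0.44,-0.07,-0.02],[-0.44,-0.07,-0.02],[-0.44,-0.07,-0.02],[-0.44,-0.07,-0.02],[-0.44,-0.07,-0.02],[-0.44,-0.07,-0.02],[-0.44,-0.07,-0.02],[-0.44,-0.07,-0.02],[-0.44,-0.07,-0.02],[-0.44,-0.07,-0.02]]' --rotation '[[-0.15,-0.04,0.185],[-0.15,-0.04,0.185],[-0.15,-0.04,0.185],[-0.15,-0.04,0.185],[-0.15,-0.04,0.185],[-0.15,-0.04,0.185],[-0.15,-0.04,0.185],[-0.15,-0.04,0.185],[-0.15,-0.04,0.185],[-0.15,-0.04,0.185],[-0.15,-0.04,0.185],[-0.15,-0.04,0.185]]' --claw 100

```text
t: 2.3
position: [0.384, 0.5273, 0.2438]
ee_rot: [0.243, 0.964, 0.104, 0.041]
contact_force: [0.4, 0.4, -0.4]
opening: 0.999
gripper_force: 0.0
```

Request:
step_arm --travel '[[-0.44,-0.07,-0.02],[-0.44,-0.07,-0.02],[-0.44,-0.07,-0.02],[-0.44,-0.07,-0.02],[-0.44,-0.07,-0.02],[-0.44,-0.07,-0.02],[-0.44,-0.07,-0.02],[-0.44,-0.07,-0.02],[-0.44,-0.07,-0.02],[-0.44,-0.07,-0.02],[-0.44,-0.07,-0.02],[-0.44,-0.07,-0.02]]' --rotation '[[-0.15,-0.04,0.185],[-0.15,-0.04,0.185],[-0.15,-0.04,0.185],[-0.15,-0.04,0.185],[-0.15,-0.04,0.185],[-0.15,-0.04,0.185],[-0.15,-0.04,0.185],[-0.15,-0.04,0.185],[-0.15,-0.04,0.185],[-0.15,-0.04,0.185],[-0.15,-0.04,0.185],[-0.15,-0.04,0.185]]'

```text
t: 3.5
position: [0.5727, 0.3387, 0.2466]
ee_rot: [0.365, 0.905, 0.205, 0.08]
contact_force: [-0.1, 0.4, -0.6]
opening: 0.999
gripper_force: 0.0
```

```bash
python3 - <<'E'
from h import *
s=r.observe();Q=Ro.from_quat(s['ee_rot']);print(s['t'],np.round(s['joints'],2),mcoord(s['position'],Q))
p,Q=mpose((0,-.018,.096+.008)); plan(p,Q,6)
E
```

```text
3.5 [-0.57  0.36  0.04  1.88 -0.28  0.49  0.49] (array([  3.9, -19.9, 211.4]), 'y dir deg', np.float64(-0.2), 'tilt deg', np.float64(0.41))
n 6 travel [0.006, -0.014, 0.358] rot [0.009, -0.003, -0.006] |mm| 17.9
mid [0.591, 0.36, 0.181] end [0.6, 0.37, 0.148]
```

Request:
step_arm --travel '[[0.01,-0.02,0.36],[0.01,-0.02,0.36],[0.0,-0.01,0.36],[0.01,-0.01,0.36],[0.0,-0.01,0.36],[0.0,-0.01,0.34],[0,0,0]]' --rotation '[[0.01,0,0],[0.01,0,0],[0.01,0,0],[0.01,0,0],[0.01,0,0],[0.01,0,0],[0,0,0]]'

```text
t: 4.2
position: [0.5988, 0.3717, 0.1453]
ee_rot: [0.365, 0.906, 0.2, 0.077]
contact_force: [-0.3, -0.7, 0.0]
opening: 0.999
gripper_force: 0.0
```

Request:
step_arm --travel '[[0,0,0],[0,0,0],[0,0,0],[0,0,0],[0,0,0],[0,0,0],[0,0,0],[0,0,0]]' --rotation '[[0,0,0],[0,0,0],[0,0,0],[0,0,0],[0,0,0],[0,0,0],[0,0,0],[0,0,0]]' --claw 5

```text
t: 5.0
position: [0.5992, 0.3715, 0.1484]
ee_rot: [0.365, 0.906, 0.201, 0.079]
contact_force: [-3.5, -4.1, 5.3]
opening: 0.182
gripper_force: 58.4
```

```bash
python3 - <<'E'
from h import *
s=r.observe();Q=Ro.from_quat(s['ee_rot']);print(s['t'],mcoord(s['position'],Q),s['contact_force'])
im=r.capture('scene');cv2.imwrite('pics/s1.png',cv2.resize(im[120:230,190:340,::-1],(750,550),interpolation=cv2.INTER_CUBIC))
E
```

```text
5.0 (array([  0.4, -16.5, 104.7]), 'y dir deg', np.float64(-0.1), 'tilt deg', np.float64(0.22)) [-3.54737507 -4.05451116  5.34270074]
```

View pics/s1.png

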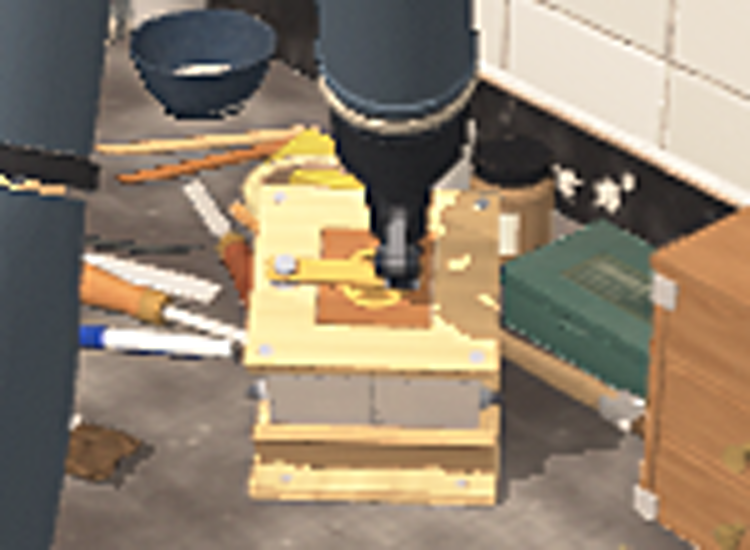

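Request:
step_arm --travel '[[0,0,-0.05],[0.007,-0.138,0],[0.007,-0.138,0],[0.007,-0.138,0],[0.007,-0.138,0],[0.007,-0.138,0],[0.007,-0.138,0],[0.007,-0.138,0],[0.007,-0.138,0],[0.007,-0.138,0],[0.007,-0.138,0]]' --rotation '[[0,0,0],[0,0,0.8],[0,0,0.8],[0,0,0.8],[0,0,0.8],[0,0,0.8],[0,0,0.8],[0,0,0.8],[0,0,0.8],[0,0,0.8],[0,0,0.8]]'

```text
t: 6.15
position: [0.5391, 0.3551, 0.1243]
ee_rot: [0.743, 0.634, 0.214, -0.024]
contact_force: [10.9, 11.4, -20.7]
opening: 0.183
gripper_force: 60.3
```

```bash
python3 - <<'E'
from h import *
s=r.observe();Q=Ro.from_quat(s['ee_rot']);print(s['t'],mcoord(s['position'],Q),s['contact_force'],s['opening'],np.round(s['joints'],2))
x=MR.T@(s['position']-MO)*1e3; print(np.hypot(x[0],x[1]-55),np.arctan2(-x[0],55-x[1]))
E
```

```text
6.15 (array([-58.2,  15.7, 105.4]), 'y dir deg', np.float64(-55.3), 'tilt deg', np.float64(0.28)) [ 10.94304995  11.39322607 -20.68513757] 0.18275878489779543 [-0.68  0.51  0.1   2.06 -0.78  0.2  -0.01]
70.26105212120783 0.9767663146404003
```

Request:
step_arm --travel '[[0.0,-0.138,0.02],[0.0,-0.138,0],[0.0,-0.138,0]]' --rotation '[[0,-0.18,0.8],[0,-0.18,0.8],[0,-0.18,0.8]]'

```text
t: 6.45
position: [0.5203, 0.3612, 0.1201]
ee_rot: [0.833, 0.521, 0.185, -0.033]
contact_force: [7.4, 6.3, -15.6]
opening: 0.182
gripper_force: 60.9
```

```bash
cat >> h.py <<'E'
def st():
    s=r.observe();Q=Ro.from_quat(s['ee_rot']);print(round(s['t'],2),*mcoord(s['position'],Q),'F',np.round(s['contact_force'],1),'op',round(s['opening'],3),'gf',round(s['gripper_force'],1),'q',np.round(s['joints'],2))
    g=np.array(s['position'])-.019*Q.apply([0,0,1]);x=MR.T@(g-MO)*1e3; print('grasp m',x.round(1),'rad',np.hypot(x[0],x[1]-55).round(1),'theta',np.arctan2(-x[0],55-x[1]).round(3))
    return s,Q
E
python3 -c "
from h import *
st()"
```

```text
6.45 [-67.8  33.5 105.2] y dir deg -71.8 tilt deg 3.72 F [  7.4   6.3 -15.6] op 0.182 gf 60.9 q [-0.9   0.53  0.35  2.06 -0.84  0.29 -0.31]
grasp m [-66.6  34.  124.1] rad 69.9 theta 1.265
```

Request:
step_arm --travel '[[-0.002,-0.138,0],[-0.002,-0.138,0],[-0.002,-0.138,0],[-0.002,-0.138,0],[0,0,0]]' --rotation '[[0,-0.15,0.8],[0,-0.15,0.8],[0,-0.15,0.8],[0,-0.15,0.8],[0,0,0]]'

```text
t: 6.95
position: [0.4979, 0.3775, 0.1181]
ee_rot: [0.922, 0.355, 0.146, -0.049]
contact_force: [5.1, 3.4, -4.2]
opening: 0.185
gripper_force: 63.0
```

```bash
python3 -c "
from h import *
st()"
```

```text
6.95 [-72.   60.9 104.9] y dir deg -93.6 tilt deg 7.66 F [ 5.1  3.4 -4.2] op 0.185 gf 63.0 q [-1.12  0.59  0.6   2.03 -0.88  0.43 -0.72]
grasp m [-69.5  61.6 123.7] rad 69.8 theta 1.665
```

Request:
step_arm --travel '[[0,0,0],[0,0,0],[0,0,0],[0,0,-0.2],[0,0,-0.5],[0,0,-0.6],[0,0,-0.6],[0,0,-0.6],[0,0,0]]' --rotation '[[0,0,0],[0,0,0],[0,0,0],[0,0,0],[0,0,0],[0,0,0],[0,0,0],[0,0,0],[0,0,0]]' --claw 100

```text
t: 7.85
position: [0.4695, 0.3506, 0.2409]
ee_rot: [0.922, 0.354, 0.147, -0.05]
contact_force: [-0.2, 0.6, 0.5]
opening: 1.002
gripper_force: 0.0
```

```bash
python3 -c "
from h import *
s,Q=st()
def down(yaw): y=np.array([np.cos(yaw),np.sin(yaw),0]);z=np.array([0,0,-1.]);return Ro.from_matrix(np.c_[np.cross(y,z),y,z])
plan([.5437,-.0045,.22],down(1.17),24)
rel=s and Q.inv()*down(1.17);print(rel.as_rotvec())
"
```

```text
7.85 [-55.5  62.8 232.7] y dir deg -93.6 tilt deg 7.46 F [-0.2  0.6  0.5] op 1.002 gf 0.0 q [-1.36  0.41  0.9   1.98 -0.61  0.67 -0.94]
grasp m [-53.1  63.4 251.6] rad 53.8 theta 1.728
n 24 travel [-0.358, 0.027, -0.038] rot [0.111, -0.065, -0.69] |mm| 18.0
mid [0.414, 0.136, 0.211] end [0.544, -0.005, 0.22]
[ 0.32064298 -0.18743448 -1.98815103]
```

```bash
cat >> h.py <<'E'
def down(yaw): y=np.array([np.cos(yaw),np.sin(yaw),0]);z=np.array([0,0,-1.]);return Ro.from_matrix(np.c_[np.cross(y,z),y,z])
E
python3 -c "
from h import *
s,Q=st();D=down(1.17);w=(Q.inv()*D).as_rotvec()
M=Q*Ro.from_rotvec(w/2)
a=plan([.53,.18,.24],M,11)
plan([.5437,-.0045,.22],D,11,a[0],a[1])
"
```

```text
7.85 [-55.5  62.8 232.7] y dir deg -93.6 tilt deg 7.46 F [-0.2  0.6  0.5] op 1.002 gf 0.0 q [-1.36  0.41  0.9   1.98 -0.61  0.67 -0.94]
grasp m [-53.1  63.4 251.6] rad 53.8 theta 1.728
n 11 travel [-0.253, 0.227, -0.048] rot [0.121, -0.071, -0.753] |mm| 17.2
mid [0.481, 0.25, 0.236] end [0.53, 0.18, 0.24]
n 11 travel [-0.3, -0.186, 0.002] rot [0.121, -0.071, -0.753] |mm| 17.6
mid [0.514, 0.078, 0.225] end [0.544, -0.005, 0.22]
```

Request:
step_arm --travel '[[-0.253,0.227,-0.048],[-0.253,0.227,-0.048],[-0.253,0.227,-0.048],[-0.253,0.227,-0.048],[-0.253,0.227,-0.048],[-0.253,0.227,-0.048],[-0.253,0.227,-0.048],[-0.253,0.227,-0.048],[-0.253,0.227,-0.048],[-0.253,0.227,-0.048],[-0.253,0.227,-0.048]]' --rotation '[[0.121,-0.071,-0.753],[0.121,-0.071,-0.753],[0.121,-0.071,-0.753],[0.121,-0.071,-0.753],[0.121,-0.071,-0.753],[0.121,-0.071,-0.753],[0.121,-0.071,-0.753],[0.121,-0.071,-0.753],[0.121,-0.071,-0.753],[0.121,-0.071,-0.753],[0.121,-0.071,-0.753]]'

```text
t: 8.95
position: [0.5291, 0.1796, 0.2367]
ee_rot: [0.639, 0.764, 0.081, -0.029]
contact_force: [0.6, -0.5, -1.1]
opening: 1.001
gripper_force: 0.0
```

Request:
step_arm --travel '[[-0.3,-0.186,0],[-0.3,-0.186,0],[-0.3,-0.186,0],[-0.3,-0.186,0],[-0.3,-0.186,0],[-0.3,-0.186,0],[-0.3,-0.186,0],[-0.3,-0.186,0],[-0.3,-0.186,0],[-0.3,-0.186,0],[-0.3,-0.186,0]]' --rotation '[[0.121,-0.071,-0.753],[0.121,-0.071,-0.753],[0.121,-0.071,-0.753],[0.121,-0.071,-0.753],[0.121,-0.071,-0.753],[0.121,-0.071,-0.753],[0.121,-0.071,-0.753],[0.121,-0.071,-0.753],[0.121,-0.071,-0.753],[0.121,-0.071,-0.753],[0.121,-0.071,-0.753]]'

```text
t: 10.05
position: [0.5426, -0.0049, 0.2185]
ee_rot: [0.197, 0.98, -0.002, -0.001]
contact_force: [-0.1, 0.7, 0.1]
opening: 1.001
gripper_force: 0.0
```

```bash
python3 -c "
from h import *
s,Q=st();D=down(1.17)
a=plan([.5437,-.0045,.22],D,4)
plan([.5437,-.0045,.103],D,8)
A=r.capture('top');im=np.zeros((600,800,3),np.uint8);im[:300,:400]=cv2.resize(A[125:200,150:250],(400,300),interpolation=cv2.INTER_CUBIC)
im[:300,400:]=cv2.resize(A[165:240,320:420],(400,300),interpolation=cv2.INTER_CUBIC)
A=r.capture('scene');im[300:,:400]=cv2.resize(A[150:225,225:325],(400,300),interpolation=cv2.INTER_CUBIC);im[300:,400:]=cv2.resize(A[225:300,310:410],(400,300),interpolation=cv2.INTER_CUBIC)
cv2.imwrite('pics/c2.png',im[:,:,::-1])
"
```

```text
10.05 [-251.8 -236.   299.6] y dir deg 23.0 tilt deg 25.29 F [-0.1  0.7  0.1] op 1.001 gf 0.0 q [-0.34  0.42  0.38  1.81 -0.18  0.95  1.29]
grasp m [-243.7 -236.   316.8] rad 379.5 theta 0.697
n 4 travel [-0.004, 0.004, -0.007] rot [-0.011, -0.002, 0.008] |mm| 0.5
mid [0.543, -0.005, 0.22] end [0.544, -0.004, 0.22]
n 8 travel [-0.002, 0.003, 0.289] rot [-0.005, -0.001, 0.004] |mm| 14.4
mid [0.543, -0.005, 0.146] end [0.544, -0.004, 0.103]
```

View pics/c2.png

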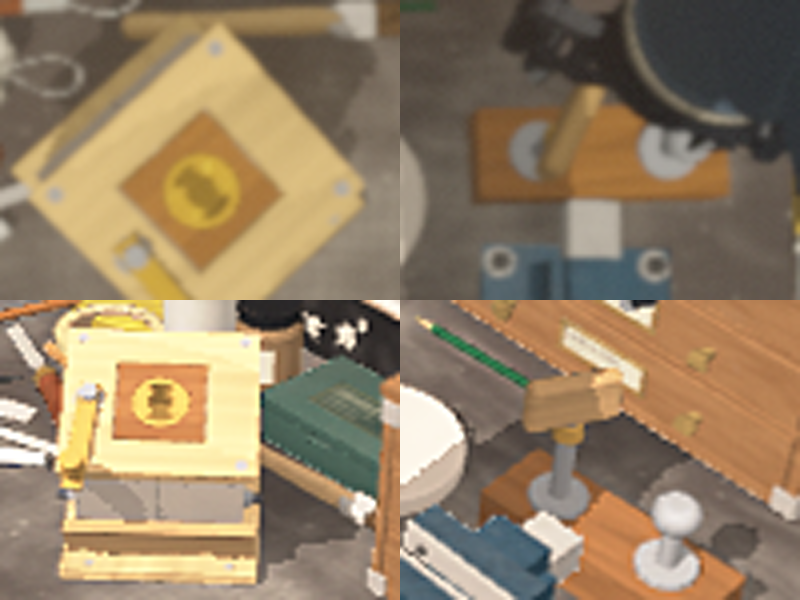

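Request:
step_arm --travel '[[0,0,0.3],[0,0,0.3],[0,0,0.3],[0,0,0.3],[0,0,0.3],[0,0,0.3],[0,0,0.3],[0,0,0.21],[0,0,0]]' --rotation '[[0,0,0],[0,0,0],[0,0,0],[0,0,0],[0,0,0],[0,0,0],[0,0,0],[0,0,0],[0,0,0]]'

```text
t: 11.05
position: [0.5415, -0.0039, 0.102]
ee_rot: [0.199, 0.98, -0.002, -0.002]
contact_force: [-0.4, -0.6, 1.1]
opening: 1.004
gripper_force: 0.0
```

```bash
python3 - <<'E'
from h import *
s,Q=st();print(s['position'])
def seg(n):
    A=r.capture(n); y,x=(172,200) if n=='top' else (175,265)
    # brown flange vs pale wood: sample stats
    hsv=cv2.cvtColor(A,cv2.COLOR_RGB2HSV); 
    p=proj(n,MO+MR@[0,0,.095])[0]; x,y=np.round(p).astype(int)
    q=proj(n,MO+MR@np.array([[.026,.026,.095],[.048,.0,.096],[0,.0145,.095]]).T.T@np.eye(3) if 0 else MO+np.array([[.026,.026,.095],[.05,-.03,.096],[0,.0145,.095]])@MR.T)
    cols=[A[int(round(v)),int(round(u))].astype(float) for u,v in q]; print(n,p,[c.tolist() for c in cols])
    return A,cols,p
from scipy import ndimage as nd
obs={}
for n in('top','scene'):
    A,(fl,pl,br),p=seg(n)
    W=A.astype(float); d=W-pl; a=np.clip((d@(fl-pl))/((fl-pl)@(fl-pl)),0,1)
    # flange membership: nearer to flange than pale, within radius
    yy,xx=np.mgrid[:420,:560]; ch=lambda c:c/c.sum(-1,keepdims=True)
    m=(np.linalg.norm(W-pl,axis=-1)>.5*np.linalg.norm(fl-pl))
    lab,k=nd.label(m); M=nd.binary_fill_holes(lab==lab[int(round(q)) if 0 else int(round(proj(n,MO+MR@[.026,.026,.095])[0][1])),int(round(proj(n,MO+MR@[.026,.026,.095])[0][0]))])
    b=np.linalg.norm(ch(W)-ch(br[None])[0],axis=-1)<np.linalg.norm(ch(W)-ch(fl[None])[0],axis=-1)
    b&=M; b=nd.binary_opening(nd.binary_fill_holes(nd.binary_closing(b,iterations=2)))
    print(n,'flange',M.sum(),nd.center_of_mass(M)[::-1],'bush',b.sum(),nd.center_of_mass(b)[::-1],'pred',p)
E
```

```text
11.05 [-301.  -234.4  194. ] y dir deg 22.8 tilt deg 25.33 F [-0.4 -0.6  1.1] op 1.004 gf 0.0 q [-0.29  0.56  0.31  1.95 -0.26  0.68  1.35]
grasp m [-292.9 -234.5  211.2] rad 411.8 theta 0.791
[ 0.54151189 -0.00385203  0.10200928]
top [200.07203566 172.31316141] [[175.0, 124.0, 66.0], [227.0, 198.0, 135.0], [207.0, 170.0, 63.0]]
top flange 925 (np.float64(199.92864864864865), np.float64(172.2410810810811)) bush 281 (np.float64(199.91103202846975), np.float64(172.30960854092527)) pred [200.07203566 172.31316141]
scene [264.82731657 174.97526356] [[227.0, 151.0, 93.0], [255.0, 250.0, 199.0], [255.0, 232.0, 123.0]]
scene flange 455 (np.float64(264.64835164835165), np.float64(175.17362637362638)) bush 134 (np.float64(264.5074626865672), np.float64(175.11194029850745)) pred [264.82731657 174.97526356]<stdin>:17: RuntimeWarning: invalid value encountered in divide
```

Request:
step_arm --travel '[[0,0,0],[0,0,0],[0,0,0],[0,0,0],[0,0,0],[0,0,0],[0,0,0],[0,0,0]]' --rotation '[[0,0,0],[0,0,0],[0,0,0],[0,0,0],[0,0,0],[0,0,0],[0,0,0],[0,0,0]]' --claw 5

```text
t: 11.95
position: [0.5428, -0.0043, 0.1034]
ee_rot: [0.199, 0.98, -0.002, -0.0]
contact_force: [-1.0, 0.9, 4.2]
opening: 0.173
gripper_force: 58.7
```

Request:
step_arm --travel '[[0,0,-0.15],[0,0,-0.3],[0,0,-0.3],[0,0,-0.3],[0,0,-0.3],[0,0,-0.3],[0,0,-0.3],[0,0,0]]' --rotation '[[0,0,0],[0,0,0],[0,0,0],[0,0,0],[0,0,0],[0,0,0],[0,0,0],[0,0,0]]'

```text
t: 12.75
position: [0.5436, -0.004, 0.2024]
ee_rot: [0.199, 0.98, -0.002, 0.001]
contact_force: [0.7, 0.4, -1.5]
opening: 0.17
gripper_force: 58.7
```

```bash
python3 - <<'E'
from h import *
s,Q=st();print(s['position'])
A=r.capture('top');B=r.capture('scene');im=np.zeros((600,800,3),np.uint8)
im[:,:400]=cv2.resize(A[140:240,330:397],(400,600),interpolation=cv2.INTER_CUBIC)
im[:,400:]=cv2.resize(B[170:290,310:390],(400,600),interpolation=cv2.INTER_CUBIC)
cv2.imwrite('pics/k.png',im[:,:,::-1])
p=np.array(s['position']);ax=Q.apply([0,0,1])
for n in('top','scene'): print(n,proj(n,p+np.array([[k*.001] for k in (0,67,76,90)])*ax))
E
```

```text
12.75 [-257.4 -236.1  284.4] y dir deg 22.8 tilt deg 25.13 F [ 0.7  0.4 -1.5] op 0.17 gf 58.7 q [-0.34  0.43  0.38  1.84 -0.19  0.91  1.3 ]
grasp m [-249.3 -236.   301.6] rad 383.2 theta 0.708
[ 0.54362199 -0.0040207   0.20236292]
top [[369.47906181 191.44996126]
 [362.52930852 196.43820174]
 [361.6693433  197.05551434]
 [360.36306781 197.99323151]]
scene [[356.34163466 224.05273594]
 [353.14808211 245.49378499]
 [352.73624268 248.25377257]
 [352.10331402 252.49317659]]
```

View pics/k.png

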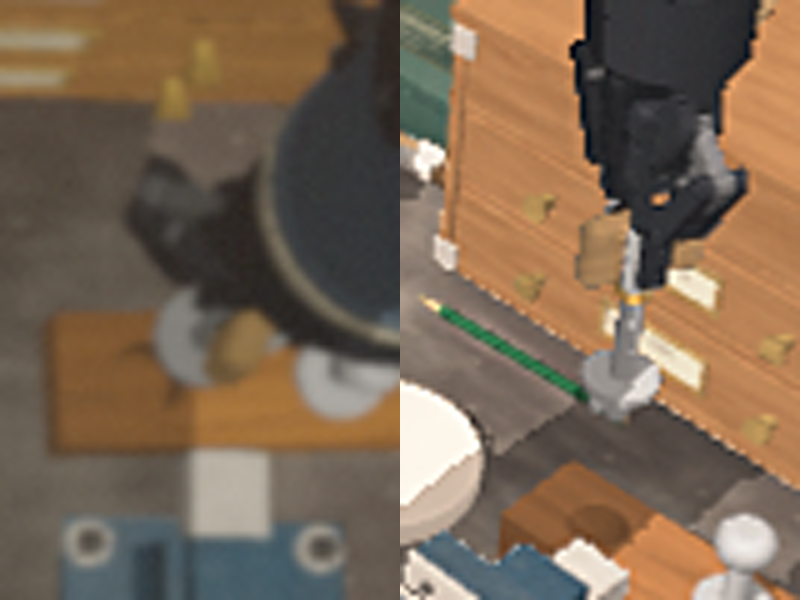

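```bash
python3 - <<'E'
from h import *
s,Q=st();p,D=mpose((0,0,.096+.035+.09),-np.pi/2);print(p)
w=(Q.inv()*D).as_rotvec();print(w)
# bush correction estimate from picture residuals
f=lambda d:np.r_[proj('top',MO+MR@[0,0,.095]+d)[0]-[199.92,172.27],proj('scene',MO+MR@[0,0,.095]+d)[0]-[264.58,175.14]]
e=least_squares(f,[0,0,0]);print('corr world mm',e.x*1e3,'mould',MR.T@e.x*1e3)
M=Q*Ro.from_rotvec(w/2)
a=plan([.54,.15,.32],M,12);plan(p,D,12,*a)
E
```

```text
12.85 [-258.7 -235.2  282.9] y dir deg 22.8 tilt deg 25.24 F [-0.4 -0.1 -1.3] op 0.167 gf 58.7 q [-0.34  0.44  0.38  1.84 -0.19  0.9   1.3 ]
grasp m [-250.6 -235.2  300.1] rad 383.4 theta 0.712
[0.55306461 0.34708096 0.25370193]
[-0.26627084 -0.38497176 -1.18596458]
corr world mm [ 0.1024418   0.6765337  -0.90453709] mould [ 0.12470225  0.39405477 -1.05619587]
n 12 travel [0.019, 0.267, -0.192] rot [-0.092, -0.134, -0.412] |mm| 16.5
mid [0.556, 0.087, 0.269] end [0.54, 0.15, 0.32]
n 12 travel [-0.126, 0.278, 0.172] rot [-0.092, -0.134, -0.412] |mm| 17.5
mid [0.56, 0.264, 0.28] end [0.553, 0.347, 0.254]
```

Request:
step_arm --travel '[[0.02,0.267,-0.192],[0.02,0.267,-0.192],[0.02,0.267,-0.192],[0.02,0.267,-0.192],[0.02,0.267,-0.192],[0.02,0.267,-0.192],[0.02,0.267,-0.192],[0.02,0.267,-0.192],[0.02,0.267,-0.192],[0.02,0.267,-0.192],[0.02,0.267,-0.192],[0.02,0.267,-0.192]]' --rotation '[[-0.092,-0.134,-0.412],[-0.092,-0.134,-0.412],[-0.092,-0.134,-0.412],[-0.092,-0.134,-0.412],[-0.092,-0.134,-0.412],[-0.092,-0.134,-0.412],[-0.092,-0.134,-0.412],[-0.092,-0.134,-0.412],[-0.092,-0.134,-0.412],[-0.092,-0.134,-0.412],[-0.092,-0.134,-0.412],[-0.092,-0.134,-0.412]]'

```text
t: 14.05
position: [0.5394, 0.1507, 0.3208]
ee_rot: [-0.099, 0.989, 0.044, 0.105]
contact_force: [0.7, 0.6, -2.4]
opening: 0.167
gripper_force: 58.6
```

Request:
step_arm --travel '[[-0.126,0.278,0.172],[-0.126,0.278,0.172],[-0.126,0.278,0.172],[-0.126,0.278,0.172],[-0.126,0.278,0.172],[-0.126,0.278,0.172],[-0.126,0.278,0.172],[-0.126,0.278,0.172],[-0.126,0.278,0.172],[-0.126,0.278,0.172],[-0.126,0.278,0.172],[-0.126,0.278,0.172]]' --rotation '[[-0.092,-0.134,-0.412],[-0.092,-0.134,-0.412],[-0.092,-0.134,-0.412],[-0.092,-0.134,-0.412],[-0.092,-0.134,-0.412],[-0.092,-0.134,-0.412],[-0.092,-0.134,-0.412],[-0.092,-0.134,-0.412],[-0.092,-0.134,-0.412],[-0.092,-0.134,-0.412],[-0.092,-0.134,-0.412],[-0.092,-0.134,-0.412]]'

```text
t: 15.25
position: [0.5525, 0.3476, 0.254]
ee_rot: [-0.385, 0.897, 0.084, 0.2]
contact_force: [-1.1, -0.1, -1.8]
opening: 0.166
gripper_force: 58.6
```

```bash
python3 - <<'E'
from h import *
s,Q=st();p,D=mpose((0,0,.221),-np.pi/2);plan(p,D,3)
im=np.zeros((600,800,3),np.uint8);p=np.array(s['position'])
th=np.linspace(0,2*np.pi,60)
def ring(rad,z): return p+Q.apply(np.c_[rad*np.cos(th),rad*np.sin(th),0*th+z])
for n,(x0,y0,w,h),k,X in (('top',(165,130,67,100),6,0),('scene',(235,100,67,100),6,400)):
    A=r.capture(n);o=cv2.resize(A[y0:y0+h,x0:x0+w],(w*k,h*k),interpolation=cv2.INTER_CUBIC)[:,:400]
    for P in (ring(.02,.0672),ring(.008,.082),np.array([p+Q.apply([0,0,z]) for z in (0,.09)])):
        q=np.round(((proj(n,P)-[x0,y0])+.5)*k-.5).astype(int);cv2.polylines(o,[q],False,(255,0,0),1)
    im[:,X:X+400]=o
cv2.imwrite('pics/ins.png',im[:,:,::-1])
E
```

```text
15.25 [1.000e-01 8.000e-01 2.213e+02] y dir deg 90.3 tilt deg 0.08 F [-1.1 -0.1 -1.8] op 0.166 gf 58.6 q [-0.55  0.34 -0.05  1.89 -0.16  0.49  1.92]
grasp m [1.000e-01 8.000e-01 2.403e+02] rad 54.2 theta -0.002
n 3 travel [0.001, -0.005, 0.002] rot [-0.002, 0.003, 0.013] |mm| 0.3
mid [0.553, 0.347, 0.254] end [0.553, 0.347, 0.254]
```

View pics/ins.png

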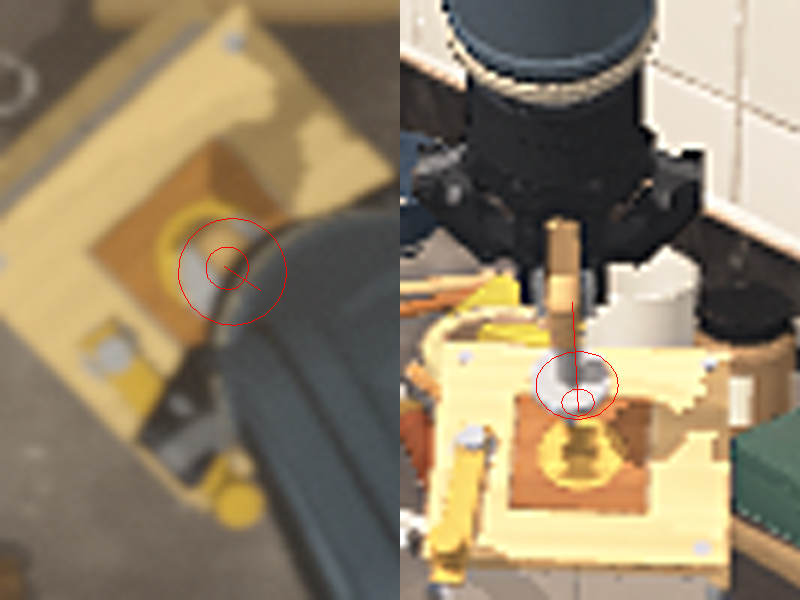

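```bash
python3 - <<'E'
from h import *
for n,(x0,x1,y0,y1) in (('top',(188,216,158,188)),('scene',(254,276,152,180))):
    A=cv2.imread  and r.capture(n);S=A[y0:y1,x0:x1].astype(int)
    # chroma (R-B) as letters: gray~0
    print(n,x0,y0)
    for i,row in enumerate(S): print(y0+i,' '.join('%3d'%(p[0]-p[2])+('%3d'%(p.sum()//3)) for p in row[::1]) if 0 else ' '.join('%3d'%(p[0]-p[2]) for p in row))
E
```

```text
top 188 158
158  90  90  89  89  86  86  91 100 110 111 102  86  79  77  79  79  77  77  70  66  68  70  72  71  70  73  73  82
159  90  90  87  85  85  89 100 109 111 111 100  86  79  77  77  79  81  79  75  69  63  66  70  73  72  71  74  82
160  90  89  84  82  88 100 109 114 113 112 102  85  77  77  79  82  82  80  79  74  63  59  64  70  71  72  74  83
161  87  87  87  94 101 106 109 111 111 110 102  89  80  80  80  81  81  80  80  77  69  61  58  65  69  73  78  85
162  84  82  93 104 109 109 109 112 111 109 106  97  87  83  82  83  80  79  81  81  78  70  59  62  67  73  82  87
163  82  91 102 107 110 110 109 111 113 113 116 115 100  92  88  86  84  79  79  78  80  75  69  63  64  71  82  87
164  97 104 106 109 110 111 109 115 122 126 132 132 124 110 101  99  90  85  81  80  78  78  75  68  62  69  82  87
165 105 106 107 110 111 110 118 127 130 132 133 132 127 122 115 107  97  92  86  81  79  79  78  76  70  72  77  84
166 108 107 107 108 111 121 129 130 125 118 111 107 111 116 111  90  72  73  81  79  82  84  87  85  80  74  67  66
167 110 108 109 111 120 129 131 123 109  93 
[... 4281 characters left out ...]
 147 107  83  89 106 123 142 111 142  88  86  90  91  87
173 127 135 132 130 135 135 137 136 140 105  82  89 111 143 133 144 122 108  73  90  90  88
174 112 134 131 133 142 138 137 144 100  80  83  87 103 118 145 133 140 115  98  90  92  88
175 117 137 134 135 141 138 136 143 102  79  83  84  79  99 145 135 137 149 107  81  86  84
176 119 138 135 136 140 137 136 142 114 109 118 121 112 128 145 137 135 139 123  88  86  79
177 143 137 134 136 140 135 136 134 141 117 119 118 125 144 135 134 126 140 143 141  91  84
178 143 137 134 132 133 133 137 140 140 112 114 114 115 135 141 140 140 137 134 136 140 129
179 136 132 130 131 131 138 138 142 134 123 122 121 122 131 142 139 137 132 134 136 139 134
```

Request:
step_arm --travel '[[0,-0.028,0.2],[0,0,0.2],[0,0,0.2],[0,0,0.1],[0,0,0.1],[0,0,0]]' --rotation '[[0,0,0.04],[0,0,0],[0,0,0],[0,0,0],[0,0,0],[0,0,0]]'

```text
t: 16.05
position: [0.5657, 0.3578, 0.2166]
ee_rot: [-0.381, 0.899, 0.085, 0.199]
contact_force: [-0.2, 0.0, -1.7]
opening: 0.166
gripper_force: 58.7
```

Request:
step_arm --travel '[[0,0,0.06],[0,0,0.06],[0,0,0.06],[0,0,0]]' --rotation '[[0,0,0],[0,0,0],[0,0,0],[0,0,0]]'

```text
t: 16.45
position: [0.5684, 0.3606, 0.209]
ee_rot: [-0.381, 0.899, 0.085, 0.199]
contact_force: [0.1, -0.6, -1.6]
opening: 0.171
gripper_force: 58.7
```

```bash
python3 -c "
from h import *
s,Q=st();print(Q.inv().apply(s['contact_force']),s['moment'])"
```

```text
16.45 [ -0.5  -1.7 171.9] y dir deg 89.8 tilt deg 0.08 F [ 0.1 -0.6 -1.6] op 0.171 gf 58.7 q [-0.55  0.42 -0.05  1.9  -0.17  0.4   1.92]
grasp m [ -0.5  -1.7 190.9] rad 56.7 theta 0.008
[ 0.99585015 -0.47862176  1.30770961] [-0.48841982  0.43183415 -0.02984217]
```

Request:
step_arm --travel '[[0,0,0.06],[0,0,0.06],[0,0,0.04],[0,0,0.03],[0,0,0]]' --rotation '[[0,0,0],[0,0,0],[0,0,0],[0,0,0],[0,0,0]]'

```text
t: 16.95
position: [0.5712, 0.3634, 0.2005]
ee_rot: [-0.381, 0.899, 0.085, 0.199]
contact_force: [0.3, 0.1, -1.1]
opening: 0.173
gripper_force: 58.7
```

```bash
python3 -c "
from h import *
s,Q=st();print(Q.inv().apply(s['contact_force']),s['moment'])"
```

```text
16.95 [ -0.4  -1.8 162.5] y dir deg 89.8 tilt deg 0.09 F [ 0.3  0.1 -1.1] op 0.173 gf 58.7 q [-0.55  0.43 -0.06  1.9  -0.17  0.38  1.93]
grasp m [ -0.4  -1.8 181.5] rad 56.8 theta 0.008
[ 0.26261355 -0.15059723  1.13133374] [-0.39363789  0.43960141 -0.01006884]
```

Request:
step_arm --travel '[[0,0,0.02],[0,0,0.02],[0,0,0]]' --rotation '[[0,0,0],[0,0,0],[0,0,0]]'

```text
t: 17.25
position: [0.5716, 0.3637, 0.2001]
ee_rot: [-0.381, 0.899, 0.085, 0.199]
contact_force: [-7.7, -5.0, 11.4]
opening: 0.168
gripper_force: 61.1
```

```bash
python3 -c "
from h import *
s,Q=st();print(Q.inv().apply(s['contact_force']),s['moment'])"
```

```text
17.25 [ -0.2  -1.8 161.9] y dir deg 89.8 tilt deg 0.1 F [-7.7 -5.  11.4] op 0.168 gf 61.1 q [-0.55  0.43 -0.06  1.9  -0.17  0.38  1.93]
grasp m [ -0.2  -1.8 180.9] rad 56.8 theta 0.003
[  3.27255435   2.12046459 -14.1566747 ] [-0.83238934  1.102125    0.13741228]
```

Request:
step_arm --travel '[[0,0,0],[0,0,0],[0,0,0],[0,0,0],[0,0,0],[0,0,0]]' --rotation '[[0,0,0.8],[0,0,0.8],[0,0,0.8],[0,0,0.8],[0,0,0.8],[0,0,0.8]]'

```text
t: 17.85
position: [0.5709, 0.3656, 0.2006]
ee_rot: [-0.109, 0.97, 0.139, 0.167]
contact_force: [-9.6, -0.8, 11.3]
opening: 0.165
gripper_force: 60.9
```

```bash
python3 -c "
from h import *
s,Q=st();print(Q.inv().apply(s['contact_force']),Q.inv().apply(s['moment']))"
```

```text
17.85 [  0.9  -0.  162. ] y dir deg 56.6 tilt deg 0.12 F [-9.6 -0.8 11.3] op 0.165 gf 60.9 q [-0.66  0.44  0.1   1.91 -0.37  0.39  1.53]
grasp m [ 9.00e-01 -1.00e-01  1.81e+02] rad 55.1 theta -0.016
[  4.95313726   4.42124831 -13.29954715] [-0.8335817   1.48685401 -0.1765253 ]
```

Request:
step_arm --travel '[[0,0,0],[0,0,0],[0,0,0],[0,0,0],[0,0,0],[0,0,0],[0,0,0],[0,0,0],[0,0,0],[0,0,0]]' --rotation '[[0,0,0.78],[0,0,0.78],[0,0,0.78],[0,0,0.78],[0,0,0.78],[0,0,0.78],[0,0,0.78],[0,0,0.78],[0,0,0.78],[0,0,0]]'

```text
t: 18.85
position: [0.5717, 0.3665, 0.2012]
ee_rot: [0.296, 0.93, 0.196, 0.096]
contact_force: [-7.2, 0.4, 12.4]
opening: 0.166
gripper_force: 60.7
```

```bash
python3 -c "
from h import *
s,Q=st();print(Q.inv().apply(s['contact_force']),Q.inv().apply(s['moment']))"
```

```text
18.85 [  2.2  -0.  162. ] y dir deg 8.4 tilt deg 0.24 F [-7.2  0.4 12.4] op 0.166 gf 60.7 q [-0.81  0.45  0.32  1.91 -0.62  0.44  0.93]
grasp m [ 2.20e+00 -1.00e-01  1.81e+02] rad 55.1 theta -0.039
[  5.28379516   1.79946586 -13.21491274] [-0.19506475  1.45748494  0.00244714]
```

Request:
step_arm --travel '[[0,0,-0.05],[0,0,-0.1],[0,0,-0.2],[0,0,-0.2],[0,0,-0.2],[0,0,-0.2],[0,0,0]]' --rotation '[[0,0,0],[0,0,0],[0,0,0],[0,0,0],[0,0,0],[0,0,0],[0,0,0]]'

```text
t: 19.55
position: [0.5582, 0.349, 0.2436]
ee_rot: [0.296, 0.93, 0.195, 0.097]
contact_force: [0.1, 0.7, -4.1]
opening: 0.164
gripper_force: 59.7
```

```bash
python3 -c "
from h import *
s,Q=st();print(Q.inv().apply(s['contact_force']),Q.inv().apply(s['moment']))"
```

```text
19.55 [ 2.000e-01 -2.300e+00  2.098e+02] y dir deg 8.5 tilt deg 0.17 F [ 0.1  0.7 -4.1] op 0.164 gf 59.7 q [-0.86  0.38  0.4   1.91 -0.55  0.52  0.87]
grasp m [ 2.000e-01 -2.300e+00  2.288e+02] rad 57.3 theta -0.003
[ 0.57325197 -1.15055498  3.97354369] [ 0.96999268  0.16921414 -0.03828893]
```

Request:
step_arm --travel '[[0,0,-0.2],[0,0,-0.2],[0,0,-0.2],[0,0,-0.2],[0,0,-0.2],[0,0,-0.2],[0,0,-0.2],[0,0,0]]' --rotation '[[0,0,0],[0,0,0],[0,0,0],[0,0,0],[0,0,0],[0,0,0],[0,0,0],[0,0,0]]'

```text
t: 20.35
position: [0.5377, 0.3281, 0.3072]
ee_rot: [0.296, 0.93, 0.195, 0.097]
contact_force: [0.6, 0.3, -4.9]
opening: 0.167
gripper_force: 59.7
```

```bash
cat > bat.py <<'E'
from h import *
s,Q=st();print(Q.inv().apply(s['contact_force']))
def ray(n,uv,z):
    c=C[n];T=np.array(c['world_to_cam']);K=np.array([[c['fx'],0,c['cx']],[0,c['fy'],c['cy']],[0,0,1]])
    q=cv2.undistortPoints(np.array([[uv]],float),K,np.array(c['dist'],float))[0,0]
    d=T[:3,:3].T@np.r_[q,1];o=-T[:3,:3].T@T[:3,3];return o+d*(z-o[2])/d[2]
A=cv2.imread('pics/top0.png');g=A.astype(int)
from scipy import ndimage as nd
W=g[214,300];m=np.abs(g-W).max(-1)<28;l,_=nd.label(nd.binary_opening(m,iterations=2));m=nd.binary_fill_holes(l==l[214,300])
c=nd.center_of_mass(m)[::-1];print(m.sum(),c,'expect area',np.pi*(.062*396/1.06)**2);print('top',ray('top',c,.018))
c,rad=cv2.minEnclosingCircle(np.argwhere(m)[:,::-1].astype(np.float32));print(c,rad,ray('top',c,.018))
r.capture('scene')
for d in r.cut_out('scene','bat')[:1]: 
    y,x=np.nonzero(d['region']);print(d['p'],d['at'],d['region'].sum(),ray('scene',d['at'],.015))
E
python3 bat.py
```

```text
20.35 [  0.5  -2.  279.8] y dir deg 8.5 tilt deg 0.18 F [ 0.6  0.3 -4.9] op 0.167 gf 59.7 q [-0.94  0.28  0.49  1.87 -0.44  0.64  0.77]
grasp m [  0.5  -2.  298.8] rad 57.0 theta -0.008
[ 0.01825314 -1.54589565  4.6509691 ]
1576 (np.float64(302.4054568527919), np.float64(214.98794416243655)) expect area 1685.4345525677777
top [0.50924982 0.12939614 0.018     ]
(302.8255920410156, 214.63954162597656) 22.813228607177734 [0.51021968 0.12828821 0.018     ]
0.65 [305.6, 264.3] 1210 [0.50275899 0.11254813 0.015     ]
```

```bash
cat > t.py <<'E'
from h import *
from bat import ray
print(ray('scene',(304.1,258.9),.018))
D=down(.9);M=Q=None
s=r.observe();Q=Ro.from_quat(s['ee_rot']);w=(Q.inv()*D).as_rotvec();print(w)
M=Q*Ro.from_rotvec(w/2)
a=plan([.523,.225,.32],M,8);plan([.51,.127,.215],D,8,*a)
E
python3 t.py | tail -7
```

```text
0.98 [304.0, 261.5] 1230 [0.50737899 0.12346944 0.015     ]
[0.51263187 0.12860596 0.018     ]
[0.43236949 0.05382724 0.0542849 ]
n 8 travel [-0.127, -0.206, -0.106] rot [0.225, 0.028, 0.028] |mm| 13.2
mid [0.528, 0.263, 0.312] end [0.523, 0.225, 0.32]
n 8 travel [-0.12, -0.245, 0.237] rot [0.225, 0.028, 0.028] |mm| 18.1
mid [0.517, 0.166, 0.252] end [0.51, 0.127, 0.215]
```

Request:
step_arm --travel '[[-0.127,-0.206,-0.106],[-0.127,-0.206,-0.106],[-0.127,-0.206,-0.106],[-0.127,-0.206,-0.106],[-0.127,-0.206,-0.106],[-0.127,-0.206,-0.106],[-0.127,-0.206,-0.106],[-0.127,-0.206,-0.106]]' --rotation '[[0.225,0.028,0.028],[0.225,0.028,0.028],[0.225,0.028,0.028],[0.225,0.028,0.028],[0.225,0.028,0.028],[0.225,0.028,0.028],[0.225,0.028,0.028],[0.225,0.028,0.028]]'

```text
t: 21.35
position: [0.5232, 0.2244, 0.3202]
ee_rot: [0.314, 0.943, 0.097, 0.048]
contact_force: [0.1, -0.2, -5.6]
opening: 0.168
gripper_force: 59.7
```

Request:
step_arm --travel '[[-0.12,-0.245,0.237],[-0.12,-0.245,0.237],[-0.12,-0.245,0.237],[-0.12,-0.245,0.237],[-0.12,-0.245,0.237],[-0.12,-0.245,0.237],[-0.12,-0.245,0.237],[-0.12,-0.245,0.237],[0,0,0]]' --rotation '[[0.225,0.028,0.028],[0.225,0.028,0.028],[0.225,0.028,0.028],[0.225,0.028,0.028],[0.225,0.028,0.028],[0.225,0.028,0.028],[0.225,0.028,0.028],[0.225,0.028,0.028],[0,0,0]]'

```text
t: 22.25
position: [0.5095, 0.1247, 0.2138]
ee_rot: [0.33, 0.944, -0.001, -0.001]
contact_force: [-0.4, -0.4, -4.7]
opening: 0.166
gripper_force: 59.6
```

```bash
python3 - <<'E'
from h import *
s,Q=st();plan([.511,.128,.172],down(.9),8)
im=np.zeros((600,800,3),np.uint8)
for n,(x0,y0),X in (('top',(270,160),0),('scene',(265,185),400)):
    A=r.capture(n);im[:,X:X+400]=cv2.resize(A[y0:y0+100,x0:x0+67],(402,600),interpolation=cv2.INTER_CUBIC)[:,:400]
cv2.imwrite('pics/pl.png',im[:,:,::-1])
E
```

```text
22.25 [-189.7 -122.4  265.5] y dir deg 5.8 tilt deg 25.2 F [-0.4 -0.4 -4.7] op 0.166 gf 59.6 q [-0.74  0.43  0.59  1.87 -0.29  0.93  0.88]
grasp m [-181.6 -122.4  282.7] rad 253.9 theta 0.797
n 8 travel [0.002, 0.009, 0.105] rot [-0.004, -0.001, -0.002] |mm| 5.2
mid [0.51, 0.127, 0.188] end [0.511, 0.128, 0.172]
```

View pics/pl.png

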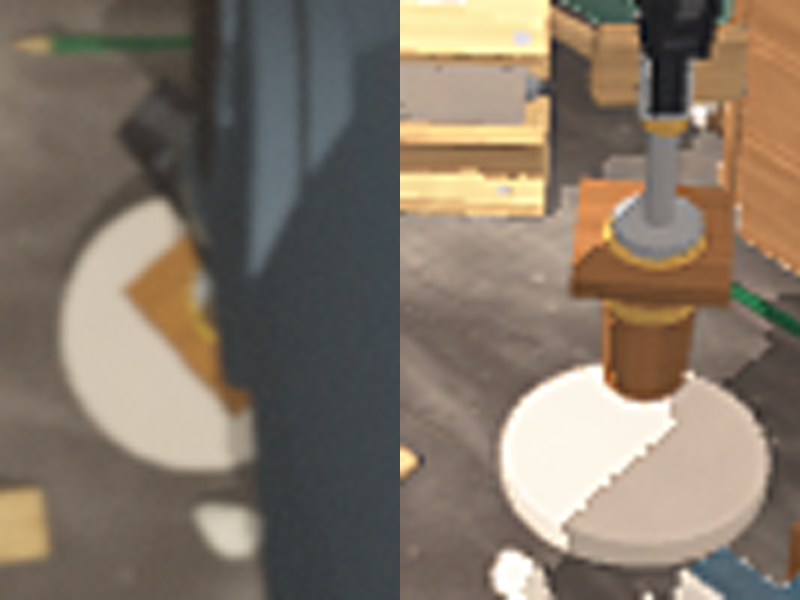

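Plug with key hangs upright over the bat (plug end at scene crop (645,385), bat centre at (635,455)). Lower it.

Request:
step_arm --travel '[[0.01,0.015,0.15],[0,0.015,0.15],[0,0.01,0.15],[0,0.01,0.15],[0,0.01,0.12],[0,0.01,0.07],[0,0,0.03],[0,0,0]]' --rotation '[[0,0,0],[0,0,0],[0,0,0],[0,0,0],[0,0,0],[0,0,0],[0,0,0],[0,0,0]]'

```text
t: 23.15
position: [0.5122, 0.1297, 0.1744]
ee_rot: [0.329, 0.944, 0.0, 0.0]
contact_force: [-0.2, 0.4, -5.1]
opening: 0.17
gripper_force: 59.6
```

Request:
step_arm --travel '[[0,0,0.02],[0,0,0.02],[0,0,0.02],[0,0,0]]' --rotation '[[0,0,0],[0,0,0],[0,0,0],[0,0,0]]'

```text
t: 23.55
position: [0.5122, 0.1298, 0.1715]
ee_rot: [0.329, 0.944, 0.0, 0.0]
contact_force: [-0.1, -0.4, -5.5]
opening: 0.167
gripper_force: 59.6
```

Request:
step_arm --travel '[[0,0,0.02],[0,0,0.02],[0,0,0]]' --rotation '[[0,0,0],[0,0,0],[0,0,0]]'

```text
t: 23.85
position: [0.5124, 0.1298, 0.1697]
ee_rot: [0.329, 0.944, 0.001, 0.0]
contact_force: [-0.0, 0.0, -1.8]
opening: 0.165
gripper_force: 60.1
```

Request:
step_arm --travel '[[0,0,0.01],[0,0,0]]' --rotation '[[0,0,0],[0,0,0]]'

```text
t: 24.05
position: [0.5125, 0.1298, 0.1694]
ee_rot: [0.329, 0.944, 0.001, 0.001]
contact_force: [-1.1, 0.3, 2.3]
opening: 0.165
gripper_force: 60.7
```

Request:
step_arm --travel '[[0,0,0],[0,0,0],[0,0,0],[0,0,0],[0,0,0],[0,0,0],[0,0,0]]' --rotation '[[0,0,0],[0,0,0],[0,0,0],[0,0,0],[0,0,0],[0,0,0],[0,0,0]]' --claw 80

```text
t: 24.75
position: [0.5122, 0.1298, 0.169]
ee_rot: [0.329, 0.944, 0.0, 0.0]
contact_force: [-0.5, 0.8, -0.1]
opening: 0.798
gripper_force: 0.0
```

Request:
step_arm --travel '[[0,0,-0.1],[0,0,-0.2],[0,0,-0.3],[0,0,-0.4],[0,0,-0.5],[0,0,-0.5],[0,0,-0.3],[0,0,0]]' --rotation '[[0,0,0],[0,0,0],[0,0,0],[0,0,0],[0,0,0],[0,0,0],[0,0,0],[0,0,0]]'

```text
t: 25.55
position: [0.5132, 0.1296, 0.2867]
ee_rot: [0.329, 0.944, 0.002, 0.002]
contact_force: [0.4, -0.1, -1.3]
opening: 0.799
gripper_force: 0.0
```

```bash
python3 - <<'E'
from h import *
s,Q=st()
im=np.zeros((600,800,3),np.uint8)
for n,(x0,y0,w,h),X in (('top',(150,125,200,150),0),('scene',(220,130,200,150),300)):
    A=r.capture(n);im[X:X+300,:400]=cv2.resize(A[y0:y0+h,x0:x0+w],(400,300),interpolation=cv2.INTER_CUBIC)
im[:,400:]=cv2.resize(A[185:285,265:332],(402,600),interpolation=cv2.INTER_CUBIC)[:,:400]
cv2.imwrite('pics/end.png',im[:,:,::-1])
E
```

```text
25.55 [-153.3 -121.7  329. ] y dir deg 5.9 tilt deg 24.71 F [ 0.4 -0.1 -1.3] op 0.799 gf 0.0 q [-0.78  0.36  0.63  1.75 -0.23  1.1   0.83]
grasp m [-145.4 -121.6  346.2] rad 228.8 theta 0.689
```

View pics/end.png

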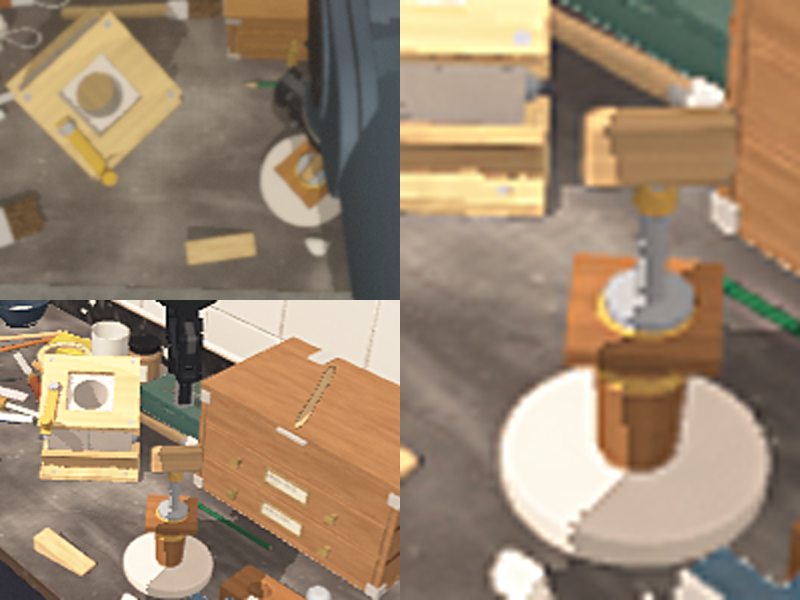

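The plug stands upright on the bat (foot at about (640,460) in the right-hand crop) with the key screwed in. The mould hole is empty, the button is swung clear and the gripper is well above everything.

```bash
python3 -c "
from cell import r
print(r.close_job())"
```

```text
the job is handed in; nothing more can be done
None
```

The job is handed in: the turn-button is swung back clear of the hole, the plug is drawn and stands upright on the bat with the key still screwed in, and the arm is clear of everything; it took about 26 s of the 66 s allowed.

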